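Code the blade case's wheel lock and draw its bolt

ROBOT

A 6-joint arm with a two-finger parallel gripper is mounted at the origin on the work surface. World frame = base frame: x ahead of the robot, y to its left, z up, the work surface at z = 0. Lengths are in mm, angles in rad, forces in N, time in s.
With the tool pointing down it reaches from about 275 to 1000 mm from the base axis. Payload 8.4 kg.
Tool frame: the origin (TCP) lies at the very end of the fingers, on their centre line; the grasp point (between the pads) lies 19 mm behind it (r.tcp_to_grasp is the distance from the TCP to the grasp point, in mm); z points along the fingers, y is the line along which they close (so a half turn about z gives the same grasp; the last joint's range is limited). The gripper opens to 85 mm and grips with 20 to 120 N. Pads are 22 mm wide; open, the fingers measure 114 mm over their backs; the gripper's body (76 mm by 85 mm) begins 54 mm behind the grasp point. The pads swing forward as they close: fully open they stand 13 mm farther back than shut.
Start: joints at [-1.297, 0.353, 1.633, -0, 1.155, -0.002], TCP at [170.196, -601.383, 231.281] pointing down, gripper open.
Joint ranges: [-2.63, 2.63], [-0.92, 2.1], [0.06, 2.66], [-1.3, 4.44], [0, 2.69], [-3.02, 3.02]. Speed limits (rad/s): [2.22, 2.22, 2.79, 3.14, 3.14, 3.14].

INTERFACE

Orientations are given as [roll, pitch, yaw] about the fixed x, y, z axes, in that order (R = Rz(yaw) Ry(pitch) Rx(roll)).
In Python, from rig import r gives the robot as it stands. The module is installed in compiled form; this text tells all that it offers.
- The arm moves only by the tool play_rows, never from a script. Its argument "rows" is a list of rows, each an object with "dp": the shift along the tool's x, y, z in units of 40 mm (1.0 is 40 mm), a list of three; "turn": the turn, a rotation vector about the tool's x, y, z in units of 6 degrees (1.0 is 6 degrees), a list of three; "fingers": the closure, from 0 (fully open) to 1 (shut). In form: [{"dp": [tx, ty, tz], "turn": [wx, wy, wz], "fingers": fingers}, ...]. A call has 1 to 5 rows; each row shifts and turns the commanded pose from where the row before left it, along the tool's axes as they then stand; what a row does not reach is not made up. A row lasts 1/12 s, in which the tool goes at most 41.7 mm and 7.16 degrees, less where a joint would pass 70% of its speed; a pose out of reach is approached as far as the arm can. A call is refused whole if a number of a shift passes 1 or a number of a turn 1, either way. A call with a gripper value outside its range is refused whole. The fingers move at their own pace and stop on an object; "force" is the grip in N (left out, the last holds). Time passes only in rows, so rows that do not move let the fingers close. It gives the time, the measured TCP pose, the force, the opening and the grip force at its end, in the units of the state.
- r.sense(): the state, without advancing time (a new reading comes with each control period).
- r.grab_frame(name): name is "scene" or "top" or "wrist"; returns a dict with "pixels" (480x640x3 uint8, red, green, blue), "fx", "fy", "cx", "cy" (pixels), "pose" (4x4, takes a point from camera to world coordinates). Camera axes: x right, y down, z forward; pixel columns grow to the right and rows downward; lengths in mm; the calibration is good to about 2 mm. A picture is of the moment at which its call begins. There is no depth.
- r.sign_off(): hands the job in; it is judged then, once.
The state is a dict: "clock": time; "qpos": joint angles; "qvel": joint speeds; "joint_efforts": joint torques, N m; "eef_pos": TCP position; "tcp_rot": TCP orientation; "contact_force": force on the tool from outside, world axes, zero at the start; "wrist_torque": the same for the moment, N m; "opening": opening from 0.0 (shut) to 1.0 (fully open); "grasp_force": force on a finger pad.
Only numpy, scipy, OpenCV 4.12 (cv2) and the standard library are available. Lean on these libraries where they do the work, as an engineer would, in place of code of your own. Each camera call takes 0.05 s, during which the arm holds its last target. There are 200 camera calls.

TASK

Unlock the blade case: roll the left thumbwheel until 3 is straight up and the right one until 2 is straight up, leaving the middle wheel as it stands on 5, then slide the bolt's tab fully open towards the wheels and let go. Work gently, with never more than 20 N on the lock, and leave the things around the case where they are.

Things in the scene. Friction and masses are not known exactly. Their poses are not given: they have to be found in the camera images.
- case: Grey steel blade case, 200 (x) x 300 (y) x 60 mm, fixed; dark lock plate on top (90 x 240 mm, its top at z = 70 mm). Origin: centre of the underside; x away from the robot, y left along the wheels, z up. Three upright wheels stand through the plate at x = 0, y = 60, 20, -20 mm, 20 mm apart; white lines beside them point to the numbers that count, straight up. Bolt tab at y = -76 mm.
- left_wheel (a joint): Wheel with a smooth pale rubber tread, 50 mm diameter, 20 mm wide, axle along the case's y, 59 mm above its underside. Turns endlessly, stiffly (1.6 N at the rim; 5 to 10 N of press grips it), no clicks, stays where left. Rad: 0 (or a whole turn) with 3 straight up; grows as its top rolls to the case's +x. Numbers 1 to 8, 45 degrees apart, rising by one per +0.785 rad. Starts 0.5 to 1.3 rad above 0.
- mid_wheel (a joint): Wheel with a smooth pale rubber tread, 50 mm diameter, 20 mm wide, axle along the case's y, 59 mm above its underside. Turns endlessly, stiffly (1.6 N at the rim; 5 to 10 N of press grips it), no clicks, stays where left. Rad: 0 (or a whole turn) with 5 straight up; grows as its top rolls to the case's +x. Numbers 1 to 8, 45 degrees apart, rising by one per +0.785 rad. It starts on its number and must be left alone.
- right_wheel (a joint): Wheel with a smooth pale rubber tread, 50 mm diameter, 20 mm wide, axle along the case's y, 59 mm above its underside. Turns endlessly, stiffly (1.6 N at the rim; 5 to 10 N of press grips it), no clicks, stays where left. Rad: 0 (or a whole turn) with 2 straight up; grows as its top rolls to the case's +x. Numbers 1 to 8, 45 degrees apart, rising by one per +0.785 rad. Starts 0.5 to 1.3 rad below 0.
- left_top (a point): Highest point of the left wheel's rim, fixed to the case, at (0, 60, 84) mm in the case's frame; the wheel stands 14 mm proud of the lock plate. Its z is the case's z.
- mid_top (a point): Highest point of the middle wheel's rim, fixed to the case, at (0, 20, 84) mm in the case's frame; the wheel stands 14 mm proud of the lock plate. Its z is the case's z.
- right_top (a point): Highest point of the right wheel's rim, fixed to the case, at (0, -20, 84) mm in the case's frame; the wheel stands 14 mm proud of the lock plate. Its z is the case's z.
- left_code (a point): The number 3 on the left wheel's rim, 25 mm from the axle: it turns with the wheel, and its z axis points out from the axle through the number.
- mid_code (a point): The number 5 on the middle wheel's rim, likewise.
- right_code (a point): The number 2 on the right wheel's rim, likewise.
- bolt (a joint): The bolt, m: 0 locked (rod through the steel keeper at y = -102 mm, which is 17 mm high above the plate), 0.022 fully open at its stop. Slides along the case's +y, towards the wheels, with 2 N of friction, and stays where left; barred after 4 to 9 mm unless every wheel is within about 10 degrees of its code number.
- bolt_tab (a point): Middle of the top of the bolt's upright steel tab, 14 (x) x 12 (y) mm and 37 mm high above the lock plate, so 107 mm above the case's underside. Moves with the bolt. Only a 10 mm thick rod and the keeper lie right of it.
- burr: Bystander: wooden burr puzzle, 75 mm across and high, loose. Origin under its centre.
- glue_pot: Bystander: small jar, 56 mm diameter, 75 mm high, loose. Origin under its centre.
- pine_offcut: Bystander: flat piece of pine, 100 x 70 x 12 mm, loose. Origin under its centre.

How it is judged (in metres and radians):
On the way, in this order (a step that is already met when the one before it is completed fails the run):
1. all three wheels stand on the code 3-5-2 (angle between each of left_code, mid_code, right_code's own z axis and vertical below 0.19 rad), for 0.2 s.
2. the bolt is slid fully open with the wheels on the code (all of step 1 and value of joint bolt above 0.019 m), for 0.2 s.
At the end, for the whole second after the job is handed in: The left, middle and right wheels stand with 3, 5 and 2 straight up, each within 0.19 rad, the bolt is open by more than 19 of its 22 mm, and the puzzle, jar and pine piece are within 15 mm of where they were (all of step 2 and distance of each of burr, glue_pot, pine_offcut from where it was at the start of the episode below 0.015 m); the robot touches nothing.
It fails at once if more than 20 N on the case, its wheels or its bolt (contact force between any of the fingers, the arm and case above 20 N).
It fails at once if the middle wheel is rolled off its number (more than 0.19 rad) (angle between mid_code's own z axis and vertical above 0.19 rad).
It fails at once if a bystander is moved by more than 15 mm (distance of any of burr, glue_pot, pine_offcut from where it was at the start of the episode above 0.015 m).
It also fails if it takes over 64 s, if anything falls off the work surface, if the arm or the gripper's body presses on something with over 40 N, if the wrist force passes 120 N, or if a joint passes its speed limit or range.

## Working session

There is one attempt and no reset: what is moved stays moved. The work goes in short steps, Python scripts to look and compute and a tool call to move; the robot and the scene stay as the last step left them, time stands still between calls to the robot, and variables do not carry over. Pictures are saved under pics/ and viewed, at most 10 in all, crops included, and the job is handed in when it is done.

Besides the shell and the picture viewer there is one more tool, called after "Request:" as name(argument=value, ...), one argument or row to a line, values as JSON. play_rows: Moves the arm, as the interface text tells. Its arguments: {"type":"object","properties":{"rows":{"type":"array"},"force":{"type":"number"}},"required":["rows"]}

```bash
mkdir -p pics; python3 - <<'E'
from rig import r
import cv2,numpy as np
for n in("top","scene"):
    f=r.grab_frame(n); cv2.imwrite(f"pics/{n}0.png",f["pixels"][:,:,::-1]); np.savez(f"{n}0.npz",**f)
    print(n,f["fx"],f["cx"],f["cy"],np.round(f["pose"],3).tolist())
print(r.sense())
E
```

```text
top 477.4633150713004 319.40885576981793 252.11357928573216 [[0.015, -0.99, 0.142, 506.666], [-1.0, -0.013, 0.014, 41.077], [-0.012, -0.142, -0.99, 956.086], [0.0, 0.0, 0.0, 1.0]]
scene 481.33147916466714 322.2405170834884 227.56269654948423 [[-0.389, 0.518, -0.762, 1286.473], [0.921, 0.218, -0.323, 308.117], [-0.001, -0.827, -0.562, 588.848], [0.0, 0.0, 0.0, 1.0]]
{'clock': 0.1, 'qpos': array([-1.29740433e+00,  3.53566581e-01,  1.63404161e+00, -3.31302869e-05,
        1.15520007e+00, -2.43110464e-03]), 'qvel': array([ 0.00038026, -0.00116709, -0.00183169, -0.00171254,  0.0019936 ,
       -0.00108757]), 'joint_efforts': array([ 2.17550401e-04, -6.06357336e+01, -3.42820573e+01, -4.31999047e-05,
        3.91292080e-03,  3.14839235e-05]), 'eef_pos': array([ 170.07089658, -600.98352644,  230.65221001]), 'tcp_rot': array([-3.14037697e+00,  2.73384504e-05,  2.75836512e-01]), 'contact_force': array([-0.44486799,  0.03897207,  0.42316036]), 'wrist_torque': array([ 0.00785085, -0.07344464, -0.02068639]), 'grasp_force': 0.0, 'opening': 1.000670032406207}
```

View pics/top0.png

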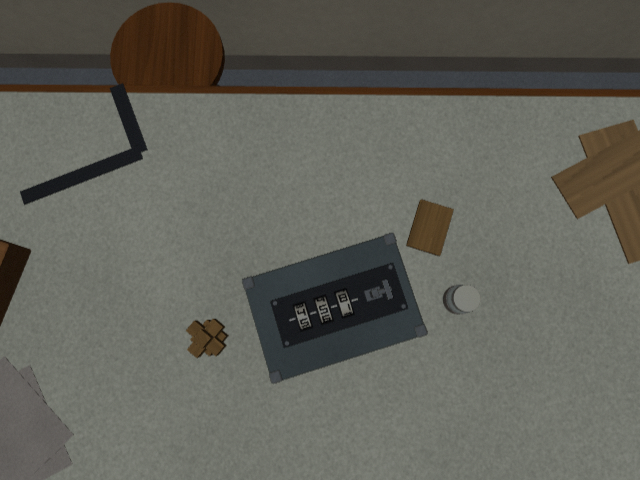

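View pics/scene0.png

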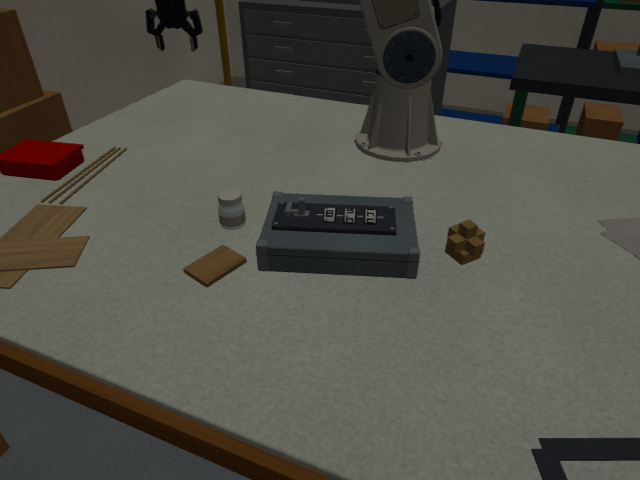

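The top view shows the case, turned about 17°, with corners near (249,283), (391,238), (423,331) and (275,378). The wheels are at (302,317), (323,309) and (344,303), and the tab at about (380,291). The scene view agrees: jar to the robot's right, pine beyond the case, burr to the left.

```bash
cat > h.py <<'E'
import numpy as np,cv2
def ray(f,uv,z):
    uv=np.atleast_2d(uv).astype(float); P=np.array(f["pose"])
    d=np.c_[(uv[:,0]-f["cx"])/f["fx"],(uv[:,1]-f["cy"])/f["fy"],np.ones(len(uv))]@P[:3,:3].T
    return P[:3,3]+d*((z-P[2,3])/d[:,2])[:,None]
def proj(f,X):
    P=np.array(f["pose"]); c=(np.atleast_2d(X)-P[:3,3])@P[:3,:3]
    return np.c_[c[:,0]/c[:,2]*f["fx"]+f["cx"],c[:,1]/c[:,2]*f["fy"]+f["cy"]]
E
python3 - <<'E'
from h import *
f=np.load("top0.npz"); p=f["pixels"]
g=p.max(2); roi=np.zeros_like(g); roi[225:390,235:432]=1
def quad(m,z):
    m=cv2.morphologyEx(m.astype(np.uint8),cv2.MORPH_CLOSE,np.ones((13,13)))
    c=max(cv2.findContours(m,0,2)[0],key=cv2.contourArea)
    w=ray(f,c[:,0],z)[:,:2].astype(np.float32); return cv2.minAreaRect(w)
print("case",quad((g<112)*roi,60)); print("plate",quad((g<52)*roi,70))
m=((g>125)*(roi)).astype(np.uint8); m[:275]=0;m[:,:285]=0;m[340:]=0;m[:,365:]=0
n,l,s,c=cv2.connectedComponentsWithStats(cv2.morphologyEx(m,2,np.ones((2,2))) if 0 else m)
for i in range(1,n):
    if s[i,4]>8: print(s[i],c[i],ray(f,c[i],84)[0])
print(p[310,255],p[290,340],p[230,300],p[300,290])
cv2.imwrite("pics/crop0.png",cv2.resize(p[225:390,235:432,::-1],None,fx=4,fy=3.6 if 0 else 3.6,interpolation=2)[:600])
E
```

```text
case ((536.2416381835938, 26.19586181640625), (304.6942443847656, 374.3439025878906), 0.956703245639801)
plate ((554.9241333007812, 12.23431396484375), (128.13400268554688, 260.6766052246094), 17.183469772338867)
[340 303   6   5  14] [342.07142857 304.85714286] [535.6770843   10.58720505  84.        ]
[297 315   5   3   9] [298.55555556 316.22222222] [514.04599861  89.19340411  84.        ]
[53 60 64] [ 9  9 12] [117 120 112] [22 22 27]
```

View pics/crop0.png

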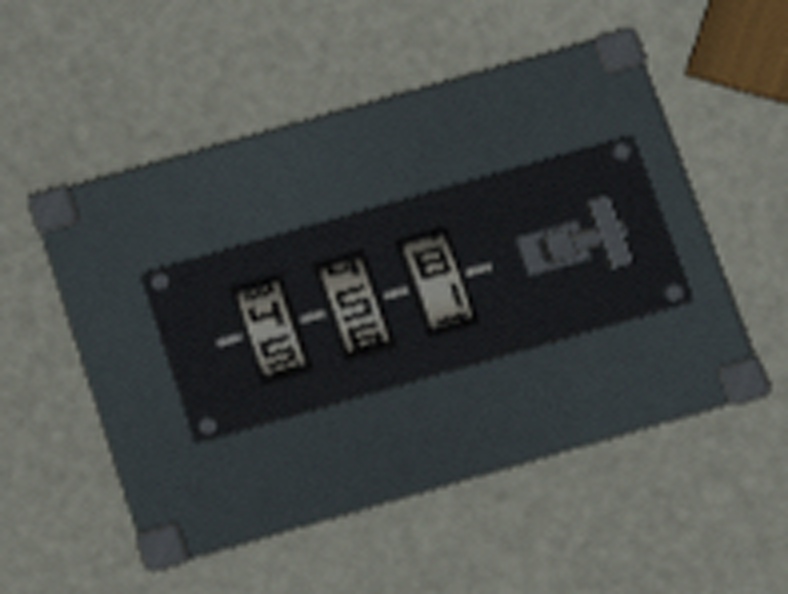

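The crop shows plate corners at (142,272), (632,137), (692,300) and (195,440). The left wheel is near 4, the middle on 5, and the right near 1, slightly below the line.

```bash
python3 - <<'E'
from h import *
from rig import r
f=np.load("top0.npz")
def b(q): return np.array(q)/[4,3.6]+[235,225]
for q,z in(([(30,195),(635,28),(770,390),(150,570)],60),([(142,272),(632,137),(692,300),(195,440)],70)):
    w=ray(f,b(q),z)[:,:2]; 
    ys=[w[0]-w[1],w[3]-w[2]]; print(z,w.mean(0),[np.linalg.norm(v) for v in ys],np.linalg.norm(w[0]-w[3]),[np.degrees(np.arctan2(-v[0],v[1])) for v in ys])
print(ray(f,b([(270,328),(354,303),(437,280)]),84)[:,:2], ray(f,b([(540,255)]),107))
E
```

```text
60 [533.71255823  24.36622782] [np.float64(299.74943374621193), np.float64(299.13142604573954)] 199.68736031892027 [np.float64(17.97878389619326), np.float64(18.40079471275917)]
70 [536.62003317  15.73037058] [np.float64(238.17333678162672), np.float64(238.6887521716656)] 88.52432010379144 [np.float64(17.842338978222273), np.float64(18.02294574474931)]
[[514.35250414  82.04991649]
 [527.40745224  44.192036  ]
 [539.4916831    6.66334228]] [[551.53352001 -37.91373014 107.        ]]
```

Request:
play_rows(
  rows=[
    {"dp":[0,0,0],"turn":[0,0,-0.37],"fingers":1},
    {"dp":[0.7,-0.68,0],"turn":[0,0,0],"fingers":1},
    {"dp":[0.7,-0.68,0],"turn":[0,0,0],"fingers":1},
    {"dp":[0.7,-0.68,0],"turn":[0,0,0],"fingers":1},
    {"dp":[0.7,-0.68,0],"turn":[0,0,0],"fingers":1},
  ],
  force=20,
)

```text
clock: 0.52
eef_pos: [243.2, -461.5, 230.8]
tcp_rot: [-3.141, 0.0, 0.314]
contact_force: [-0.2, -0.4, 0.4]
opening: 0.299
grasp_force: 0.0
```

Request:
play_rows(
  rows=[
    {"dp":[0.7,-0.68,0],"turn":[0,0,0],"fingers":1},
    {"dp":[0.7,-0.68,0],"turn":[0,0,0],"fingers":1},
    {"dp":[0.7,-0.68,0],"turn":[0,0,0],"fingers":1},
    {"dp":[0.7,-0.68,0],"turn":[0,0,0],"fingers":1},
    {"dp":[0.7,-0.68,0],"turn":[0,0,0],"fingers":1},
  ],
)

```text
clock: 0.93
eef_pos: [334.4, -288.8, 231.2]
tcp_rot: [-3.141, 0.0, 0.314]
contact_force: [1.5, -0.2, 0.6]
opening: 0.003
grasp_force: 0.0
```

Request:
play_rows(
  rows=[
    {"dp":[0.7,-0.68,0],"turn":[0,0,0],"fingers":1},
    {"dp":[0.7,-0.68,0],"turn":[0,0,0],"fingers":1},
    {"dp":[0.7,-0.68,0],"turn":[0,0,0],"fingers":1},
    {"dp":[0.7,-0.68,0],"turn":[0,0,0],"fingers":1},
    {"dp":[0.7,-0.68,0],"turn":[0,0,0],"fingers":1},
  ],
)

```text
clock: 1.35
eef_pos: [425.5, -116.1, 231.3]
tcp_rot: [3.142, -0.0, 0.315]
contact_force: [0.4, -1.0, -0.6]
opening: 0.001
grasp_force: 0.0
```

Request:
play_rows(
  rows=[
    {"dp":[0.7,-0.68,0],"turn":[0,0,0],"fingers":1},
    {"dp":[0.7,-0.68,0],"turn":[0,0,0],"fingers":1},
    {"dp":[0.7,-0.68,0],"turn":[0,0,0],"fingers":1},
    {"dp":[0.7,-0.68,0],"turn":[0,0,0],"fingers":1},
    {"dp":[0,0,0],"turn":[0,0,0],"fingers":1},
  ],
)

```text
clock: 1.77
eef_pos: [500.7, 25.3, 231.3]
tcp_rot: [-3.14, -0.003, 0.318]
contact_force: [0.2, 0.6, -0.0]
opening: -0.001
grasp_force: 0.0
```

```bash
python3 - <<'E'
from h import *
from rig import r
f=r.grab_frame("wrist"); np.savez("w1.npz",**f); cv2.imwrite("pics/w1.png",f["pixels"][:,:,::-1])
print(np.round(f["pose"],3).tolist(),f["fx"])
c=np.array([533.7,24.4]);ex=np.array([.951,.309]);ey=np.array([-.309,.951])
for y,z in((60,84),(20,84),(-20,84),(-76,107)): print(proj(f,np.r_[c+y*ey,z]))
E
```

```text
[[0.312, -0.911, -0.271, 569.438], [-0.95, -0.299, -0.088, 48.085], [-0.001, 0.285, -0.959, 375.287], [0.0, 0.0, 0.0, 1.0]] 335.12891345186404
[[257.11972733 185.77917375]]
[[303.18439523 185.9306286 ]]
[[349.25097923 186.08208975]]
[[421.9938398  190.39022441]]
```

View pics/w1.png

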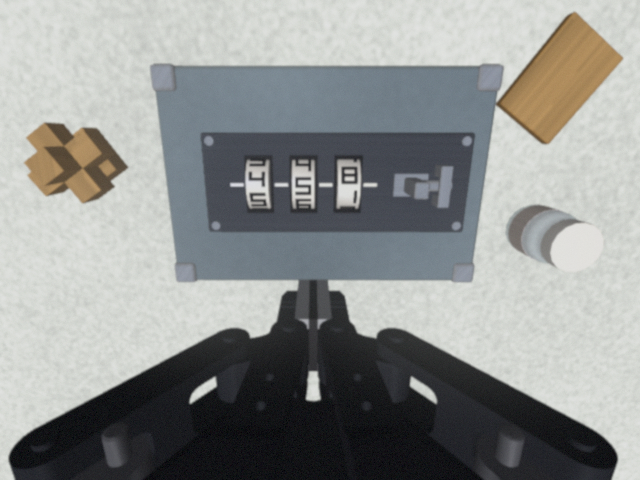

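The wrist view shows the wheel tops at (258,184), (303,184) and (348,184), within 2 px of my prediction. The left wheel is a bit past 4, the middle on 5, and the right between 8 and 1. I'll zoom in to measure the angles.

```bash
python3 - <<'E'
from h import *
f=np.load("w1.npz"); p=f["pixels"]
c=np.array([533.7,24.4]);ex=np.array([.951,.309]);ey=np.array([-.309,.951])
W=lambda x,y,z: np.r_[c+x*ex+y*ey,z]
for y in(60,20,-20):
    print(y,[(a,round(proj(f,W(25*np.sin(a),y,59+25*np.cos(a)))[0,1],1)) for a in np.arange(-1.2,1.21,.2).round(1)])
for n,q in dict(tabtop=(0,-76,107),tabbase=(0,-76,70),keep=(0,-102,87),keepb=(0,-102,70)).items(): print(n,proj(f,W(*q)))
img=cv2.resize(p[145:225,235:465,::-1],None,fx=3.4,fy=7,interpolation=cv2.INTER_CUBIC)
for k in range(150,225,10):
    cv2.line(img,(0,(k-145)*7),(14,(k-145)*7),(0,0,255),1); cv2.putText(img,str(k),(16,(k-145)*7+4),0,.4,(0,255,255),1)
cv2.imwrite("pics/w1c.png",img)
E
```

```text
60 [(np.float64(-1.2), np.float64(208.3)), (np.float64(-1.0), np.float64(206.9)), (np.float64(-0.8), np.float64(204.4)), (np.float64(-0.6), np.float64(200.9)), (np.float64(-0.4), np.float64(196.5)), (np.float64(-0.2), np.float64(191.4)), (np.float64(-0.0), np.float64(185.8)), (np.float64(0.2), np.float64(180.0)), (np.float64(0.4), np.float64(174.2)), (np.float64(0.6), np.float64(168.8)), (np.float64(0.8), np.float64(164.0)), (np.float64(1.0), np.float64(160.1)), (np.float64(1.2), np.float64(157.2))]
20 [(np.float64(-1.2), np.float64(208.5)), (np.float64(-1.0), np.float64(207.1)), (np.float64(-0.8), np.float64(204.6)), (np.float64(-0.6), np.float64(201.1)), (np.float64(-0.4), np.float64(196.7)), (np.float64(-0.2), np.float64(191.5)), (np.float64(-0.0), np.float64(185.9)), (np.float64(0.2), np.float64(180.1)), (np.float64(0.4), np.float64(174.3)), (np.float64(0.6), np.float64(169.0)), (np.float64(0.8), np.float64(164.2)), (np.float64(1.0), np.float64(160.2)), (np.float64(1.2), np.float64(157.3))]
-20 [(np.float64(-1.2), np.float64(208.6)), (np.float64(-1.0), np.float64(207.2)), (np.float64(-0.8), np.float64(204.7)), (np.float64(-0.6), np.float64(201.2)), (np.float64(-0.4), np.float64(196.8)), (np.float64(-0.2), np.float64(191.7)), (np.float64(-0.0), np.float64(186.1)), (np.float64(0.2), np.float64(180.3)), (np.float64(0.4), np.float64(174.5)), (np.float64(0.6), np.float64(169.1)), (np.float64(0.8), np.float64(164.3)), (np.float64(1.0), np.float64(160.4)), (np.float64(1.2), np.float64(157.5))]
tabtop [[421.9938398  190.39022441]]
tabbase [[409.31271173 184.09138536]]
keep [[444.99643828 186.89231305]]
keepb [[437.93845604 184.18547494]]
```

View pics/w1c.png

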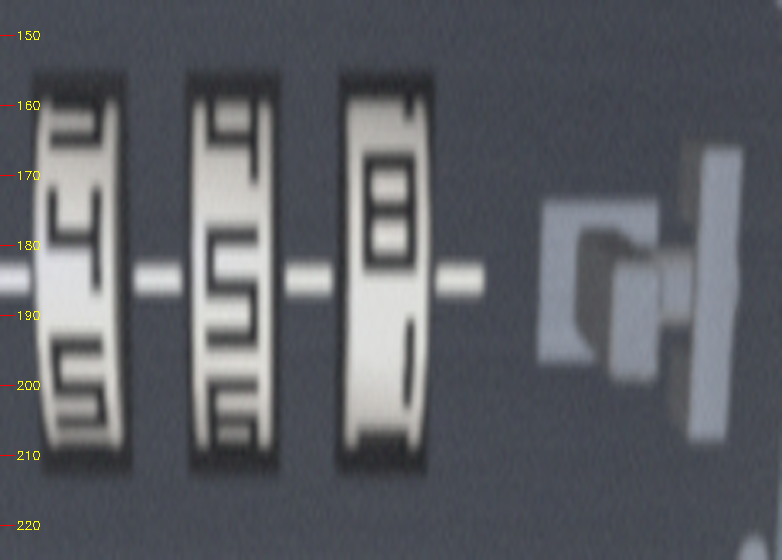

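The zoom matches the tab-top prediction at (422,190). The middle 5 is centred at v=186, so it sits on the line. The left 4 is at v≈179, which puts that wheel at +1.02 rad, so its top must roll 25.5 mm toward −x. The right 8 is at v≈175, which puts that wheel at −1.19 rad, so its top must roll 30 mm toward +x. I'll start with the left wheel.

Request:
play_rows(
  rows=[
    {"dp":[0.2,-0.25,0.66],"turn":[0,0,0],"fingers":1},
    {"dp":[0.2,-0.25,0.66],"turn":[0,0,0],"fingers":1},
    {"dp":[0.2,-0.25,0.66],"turn":[0,0,0],"fingers":1},
    {"dp":[0.2,-0.25,0.66],"turn":[0,0,0],"fingers":1},
    {"dp":[0.2,-0.25,0.66],"turn":[0,0,0],"fingers":1},
  ],
)

```text
clock: 2.23
eef_pos: [520.1, 79.5, 98.1]
tcp_rot: [3.141, 0.0, 0.314]
contact_force: [0.1, -0.1, -0.7]
opening: 0.005
grasp_force: 0.0
```

Request:
play_rows(
  rows=[
    {"dp":[0,0,0],"turn":[0,0,0],"fingers":1},
    {"dp":[0,0,0],"turn":[0,0,0],"fingers":1},
    {"dp":[0,0,0],"turn":[0,0,0],"fingers":1},
  ],
)

```text
clock: 2.48
eef_pos: [520.5, 79.2, 100.0]
tcp_rot: [3.141, 0.0, 0.314]
contact_force: [0.8, 0.1, 0.1]
opening: 0.0
grasp_force: 0.0
```

Request:
play_rows(
  rows=[
    {"dp":[0.09,-0.1,0.1],"turn":[0,0,0],"fingers":1},
    {"dp":[0,0,0.1],"turn":[0,0,0],"fingers":1},
    {"dp":[0,0,0.06],"turn":[0,0,0],"fingers":1},
    {"dp":[0,0,0.05],"turn":[0,0,0],"fingers":1},
    {"dp":[0,0,0],"turn":[0,0,0],"fingers":1},
  ],
)

```text
clock: 2.9
eef_pos: [522.5, 84.8, 86.8]
tcp_rot: [-3.142, 0.0, 0.314]
contact_force: [-0.9, 0.4, -0.1]
opening: 0.002
grasp_force: 0.0
```

Request:
play_rows(
  rows=[
    {"dp":[0,0,0.02],"turn":[0,0,0],"fingers":1},
    {"dp":[0,0,0],"turn":[0,0,0],"fingers":1},
  ],
)

```text
clock: 3.07
eef_pos: [522.7, 84.9, 86.1]
tcp_rot: [-3.142, -0.0, 0.314]
contact_force: [0.8, -0.4, -0.4]
opening: -0.004
grasp_force: 0.0
```

Request:
play_rows(
  rows=[
    {"dp":[0,0,0.02],"turn":[0,0,0],"fingers":1},
    {"dp":[0,0,0],"turn":[0,0,0],"fingers":1},
    {"dp":[0,0,0],"turn":[0,0,0],"fingers":1},
  ],
)

```text
clock: 3.32
eef_pos: [522.7, 85.0, 85.3]
tcp_rot: [3.142, 0.0, 0.315]
contact_force: [-0.6, -0.8, 0.0]
opening: -0.001
grasp_force: 0.0
```

Request:
play_rows(
  rows=[
    {"dp":[0,0,0.015],"turn":[0,0,0],"fingers":1},
    {"dp":[0,0,0],"turn":[0,0,0],"fingers":1},
    {"dp":[0,0,0],"turn":[0,0,0],"fingers":1},
  ],
)

```text
clock: 3.57
eef_pos: [522.7, 85.0, 84.6]
tcp_rot: [-3.142, 0.0, 0.315]
contact_force: [0.2, 0.1, 0.1]
opening: 0.002
grasp_force: 0.0
```

Request:
play_rows(
  rows=[
    {"dp":[0,0,0.015],"turn":[0,0,0],"fingers":1},
    {"dp":[0,0,0],"turn":[0,0,0],"fingers":1},
    {"dp":[0,0,0],"turn":[0,0,0],"fingers":1},
  ],
)

```text
clock: 3.82
eef_pos: [522.8, 85.0, 84.1]
tcp_rot: [-3.142, -0.0, 0.315]
contact_force: [-0.4, -0.1, -0.2]
opening: -0.003
grasp_force: 0.0
```

Request:
play_rows(
  rows=[
    {"dp":[0,0,0.01],"turn":[0,0,0],"fingers":1},
    {"dp":[0,0,0],"turn":[0,0,0],"fingers":1},
    {"dp":[0,0,0],"turn":[0,0,0],"fingers":1},
  ],
)

```text
clock: 4.07
eef_pos: [522.8, 85.0, 83.9]
tcp_rot: [3.142, -0.0, 0.315]
contact_force: [-1.5, -0.1, 5.4]
opening: 0.0
grasp_force: 2.2
```

Request:
play_rows(
  rows=[
    {"dp":[0,0,0.003],"turn":[0,0,0],"fingers":1},
    {"dp":[-0.05,0,0],"turn":[0,0,0],"fingers":1},
    {"dp":[-0.05,0,0],"turn":[0,0,0],"fingers":1},
  ],
)

```text
clock: 4.32
eef_pos: [519.8, 84.0, 84.0]
tcp_rot: [3.141, -0.002, 0.314]
contact_force: [1.5, 0.4, 5.1]
opening: 0.0
grasp_force: 2.4
```

Request:
play_rows(
  rows=[
    {"dp":[-0.05,0,0.001],"turn":[0,0,0],"fingers":1},
    {"dp":[-0.05,0,0],"turn":[0,0,0],"fingers":1},
    {"dp":[-0.05,0,0],"turn":[0,0,0],"fingers":1},
    {"dp":[-0.05,0,0],"turn":[0,0,0],"fingers":1},
    {"dp":[-0.05,0,0],"turn":[0,0,0],"fingers":1},
  ],
)

```text
clock: 4.73
eef_pos: [510.0, 80.8, 84.0]
tcp_rot: [3.141, -0.002, 0.314]
contact_force: [1.4, 0.9, 5.6]
opening: -0.002
grasp_force: 2.7
```

Request:
play_rows(
  rows=[
    {"dp":[0,0,0],"turn":[0,0,0],"fingers":1},
    {"dp":[0,0,0],"turn":[0,0,0],"fingers":1},
  ],
)

```text
clock: 4.9
eef_pos: [509.6, 80.7, 83.9]
tcp_rot: [3.141, -0.001, 0.315]
contact_force: [-0.0, 0.1, 6.5]
opening: 0.002
grasp_force: 3.5
```

Request:
play_rows(
  rows=[
    {"dp":[0,0,-0.1],"turn":[0,0,0],"fingers":1},
    {"dp":[0,0,0],"turn":[0,0,0],"fingers":1},
    {"dp":[0.15,0,0],"turn":[0,0,0],"fingers":1},
    {"dp":[0.15,0,0],"turn":[0,0,0],"fingers":1},
    {"dp":[0,0,0.06],"turn":[0,0,0],"fingers":1},
  ],
)

```text
clock: 5.32
eef_pos: [522.6, 84.8, 85.4]
tcp_rot: [3.141, -0.002, 0.315]
contact_force: [0.4, -0.1, 0.4]
opening: -0.003
grasp_force: 0.0
```

Request:
play_rows(
  rows=[
    {"dp":[0,0,0.03],"turn":[0,0,0],"fingers":1},
    {"dp":[0,0,0],"turn":[0,0,0],"fingers":1},
    {"dp":[0,0,0],"turn":[0,0,0],"fingers":1},
  ],
)

```text
clock: 5.57
eef_pos: [521.5, 84.5, 84.0]
tcp_rot: [3.141, -0.001, 0.315]
contact_force: [1.8, 0.9, 3.4]
opening: -0.001
grasp_force: 1.4
```

Request:
play_rows(
  rows=[
    {"dp":[0,0,0.008],"turn":[0,0,0],"fingers":1},
    {"dp":[0,0,0],"turn":[0,0,0],"fingers":1},
    {"dp":[0,0,0],"turn":[0,0,0],"fingers":1},
  ],
)

```text
clock: 5.82
eef_pos: [521.5, 84.5, 83.9]
tcp_rot: [3.141, -0.001, 0.315]
contact_force: [0.9, 0.6, 4.7]
opening: -0.003
grasp_force: 2.7
```

Request:
play_rows(
  rows=[
    {"dp":[-0.055,0,0.005],"turn":[0,0,0],"fingers":1},
    {"dp":[-0.055,0,0],"turn":[0,0,0],"fingers":1},
    {"dp":[-0.055,0,0],"turn":[0,0,0],"fingers":1},
    {"dp":[-0.055,0,0],"turn":[0,0,0],"fingers":1},
    {"dp":[-0.055,0,0],"turn":[0,0,0],"fingers":1},
  ],
)

```text
clock: 6.23
eef_pos: [511.2, 81.1, 83.9]
tcp_rot: [3.141, -0.002, 0.315]
contact_force: [1.0, 0.0, 5.8]
opening: 0.002
grasp_force: 3.2
```

Request:
play_rows(
  rows=[
    {"dp":[0,0,0],"turn":[0,0,0],"fingers":1},
    {"dp":[0,0,0],"turn":[0,0,0],"fingers":1},
  ],
)

```text
clock: 6.4
eef_pos: [510.8, 81.0, 83.9]
tcp_rot: [3.141, -0.001, 0.314]
contact_force: [-0.6, -0.6, 8.1]
opening: -0.001
grasp_force: 4.0
```

Request:
play_rows(
  rows=[
    {"dp":[0,0,-0.15],"turn":[0,0,0],"fingers":1},
    {"dp":[0,0,-0.15],"turn":[0,0,0],"fingers":1},
    {"dp":[0,0,0],"turn":[0,0,0],"fingers":1},
  ],
)

```text
clock: 6.65
eef_pos: [510.6, 81.0, 96.3]
tcp_rot: [3.141, -0.001, 0.315]
contact_force: [0.5, -0.3, 0.3]
opening: 0.0
grasp_force: 0.0
```

Request:
play_rows(
  rows=[
    {"dp":[-0.02,0.4,0],"turn":[0,0,0],"fingers":1},
    {"dp":[-0.02,0.4,0],"turn":[0,0,0],"fingers":1},
    {"dp":[-0.02,0.4,0],"turn":[0,0,0],"fingers":1},
    {"dp":[-0.02,0.4,0],"turn":[0,0,0],"fingers":1},
    {"dp":[-0.02,0.4,0],"turn":[0,0,0],"fingers":1},
  ],
)

```text
clock: 7.07
eef_pos: [531.2, 2.9, 95.3]
tcp_rot: [-3.141, 0.0, 0.315]
contact_force: [0.6, -0.8, -0.2]
opening: 0.001
grasp_force: 0.0
```

Request:
play_rows(
  rows=[
    {"dp":[0,0,0],"turn":[0,0,0],"fingers":1},
    {"dp":[0,0,0.1],"turn":[0,0,0],"fingers":1},
    {"dp":[0,0,0.1],"turn":[0,0,0],"fingers":1},
    {"dp":[0,0,0],"turn":[0,0,0],"fingers":1},
    {"dp":[0,0,0],"turn":[0,0,0],"fingers":1},
  ],
)

```text
clock: 7.48
eef_pos: [530.7, 4.3, 86.9]
tcp_rot: [-3.141, 0.001, 0.315]
contact_force: [0.9, 0.3, -0.1]
opening: -0.003
grasp_force: 0.0
```

Request:
play_rows(
  rows=[
    {"dp":[0.02,0.04,0.03],"turn":[0,0,0],"fingers":1},
    {"dp":[0,0,0.03],"turn":[0,0,0],"fingers":1},
    {"dp":[0,0,0],"turn":[0,0,0],"fingers":1},
    {"dp":[0,0,0],"turn":[0,0,0],"fingers":1},
  ],
)

```text
clock: 7.82
eef_pos: [532.5, 2.5, 85.0]
tcp_rot: [-3.142, 0.0, 0.315]
contact_force: [0.3, 0.4, 0.2]
opening: 0.001
grasp_force: 0.0
```

Request:
play_rows(
  rows=[
    {"dp":[0,0,0.012],"turn":[0,0,0],"fingers":1},
    {"dp":[0,0,0],"turn":[0,0,0],"fingers":1},
    {"dp":[0,0,0],"turn":[0,0,0],"fingers":1},
  ],
)

```text
clock: 8.07
eef_pos: [532.6, 2.4, 84.5]
tcp_rot: [-3.142, 0.0, 0.315]
contact_force: [0.2, -0.2, 0.5]
opening: -0.0
grasp_force: 0.0
```

Request:
play_rows(
  rows=[
    {"dp":[0,0,0.015],"turn":[0,0,0],"fingers":1},
    {"dp":[0,0,0],"turn":[0,0,0],"fingers":1},
    {"dp":[0,0,0],"turn":[0,0,0],"fingers":1},
  ],
)

```text
clock: 8.32
eef_pos: [532.7, 2.3, 84.0]
tcp_rot: [3.142, -0.0, 0.314]
contact_force: [-0.7, -0.4, 1.2]
opening: -0.004
grasp_force: 0.7
```

Request:
play_rows(
  rows=[
    {"dp":[0,0,0.006],"turn":[0,0,0],"fingers":1},
    {"dp":[0,0,0],"turn":[0,0,0],"fingers":1},
    {"dp":[0,0,0],"turn":[0,0,0],"fingers":1},
  ],
)

```text
clock: 8.57
eef_pos: [532.7, 2.3, 83.9]
tcp_rot: [3.141, -0.0, 0.315]
contact_force: [-1.1, -0.1, 4.8]
opening: 0.0
grasp_force: 2.4
```

Request:
play_rows(
  rows=[
    {"dp":[0,0,0.005],"turn":[0,0,0],"fingers":1},
    {"dp":[0.06,0,0],"turn":[0,0,0],"fingers":1},
    {"dp":[0.06,0,0],"turn":[0,0,0],"fingers":1},
  ],
)

```text
clock: 8.82
eef_pos: [537.3, 3.8, 83.9]
tcp_rot: [3.142, -0.0, 0.314]
contact_force: [-1.7, -0.6, 6.2]
opening: 0.003
grasp_force: 3.8
```

Request:
play_rows(
  rows=[
    {"dp":[0.06,0,0],"turn":[0,0,0],"fingers":1},
    {"dp":[0.06,0,0],"turn":[0,0,0],"fingers":1},
    {"dp":[0.06,0,0],"turn":[0,0,0],"fingers":1},
    {"dp":[0.06,0,0],"turn":[0,0,0],"fingers":1},
    {"dp":[0,0,0],"turn":[0,0,0],"fingers":1},
  ],
)

```text
clock: 9.23
eef_pos: [546.9, 7.0, 83.9]
tcp_rot: [3.141, -0.001, 0.315]
contact_force: [-0.3, 1.0, 6.4]
opening: 0.002
grasp_force: 3.4
```

Request:
play_rows(
  rows=[
    {"dp":[0,0,-0.1],"turn":[0,0,0],"fingers":1},
    {"dp":[0,0,0],"turn":[0,0,0],"fingers":1},
    {"dp":[-0.19,0,0],"turn":[0,0,0],"fingers":1},
    {"dp":[-0.19,0,0],"turn":[0,0,0],"fingers":1},
    {"dp":[0,0,0],"turn":[0,0,0],"fingers":1},
  ],
)

```text
clock: 9.65
eef_pos: [529.3, 1.7, 86.9]
tcp_rot: [-3.141, 0.003, 0.314]
contact_force: [-0.7, -0.3, -0.6]
opening: -0.001
grasp_force: 0.0
```

Request:
play_rows(
  rows=[
    {"dp":[0,0,0.06],"turn":[0,0,0],"fingers":1},
    {"dp":[0,0,0.02],"turn":[0,0,0],"fingers":1},
    {"dp":[0,0,0],"turn":[0,0,0],"fingers":1},
    {"dp":[0,0,0],"turn":[0,0,0],"fingers":1},
  ],
)

```text
clock: 9.98
eef_pos: [531.9, 2.1, 84.2]
tcp_rot: [-3.142, 0.0, 0.315]
contact_force: [0.0, -0.5, -0.2]
opening: -0.0
grasp_force: 0.0
```

Request:
play_rows(
  rows=[
    {"dp":[0,0,0.015],"turn":[0,0,0],"fingers":1},
    {"dp":[0,0,0],"turn":[0,0,0],"fingers":1},
    {"dp":[0,0,0],"turn":[0,0,0],"fingers":1},
  ],
)

```text
clock: 10.23
eef_pos: [532.1, 2.2, 83.9]
tcp_rot: [3.142, -0.0, 0.315]
contact_force: [-1.0, -0.5, 3.2]
opening: 0.003
grasp_force: 1.9
```

Request:
play_rows(
  rows=[
    {"dp":[0,0,0.008],"turn":[0,0,0],"fingers":1},
    {"dp":[0.06,0,0],"turn":[0,0,0],"fingers":1},
    {"dp":[0.06,0,0],"turn":[0,0,0],"fingers":1},
  ],
)

```text
clock: 10.48
eef_pos: [536.7, 3.7, 83.9]
tcp_rot: [3.142, -0.001, 0.314]
contact_force: [-2.0, 0.1, 7.0]
opening: 0.0
grasp_force: 3.8
```

Request:
play_rows(
  rows=[
    {"dp":[0.06,0,0],"turn":[0,0,0],"fingers":1},
    {"dp":[0.06,0,0],"turn":[0,0,0],"fingers":1},
    {"dp":[0.06,0,0],"turn":[0,0,0],"fingers":1},
    {"dp":[0.06,0,0],"turn":[0,0,0],"fingers":1},
    {"dp":[0,0,0],"turn":[0,0,0],"fingers":1},
  ],
)

```text
clock: 10.9
eef_pos: [546.4, 6.8, 83.9]
tcp_rot: [3.141, -0.001, 0.315]
contact_force: [-1.1, 1.1, 5.7]
opening: 0.005
grasp_force: 3.5
```

Request:
play_rows(
  rows=[
    {"dp":[0,0,-0.4],"turn":[0,0,0],"fingers":1},
    {"dp":[-0.5,0,-0.6],"turn":[0,0,0],"fingers":1},
    {"dp":[-0.5,0,-0.8],"turn":[0,0,0],"fingers":1},
    {"dp":[0,0,-0.4],"turn":[0,0,0],"fingers":1},
    {"dp":[0,0,0],"turn":[0,0,0],"fingers":1},
  ],
)

```text
clock: 11.32
eef_pos: [509.0, -6.0, 174.8]
tcp_rot: [3.14, -0.005, 0.314]
contact_force: [0.7, 0.5, 0.4]
opening: -0.002
grasp_force: 0.0
```

```bash
python3 - <<'E'
from h import *
from rig import r
f=r.grab_frame("wrist"); np.savez("w2.npz",**f); p=f["pixels"]
c=np.array([533.7,24.4]);ex=np.array([.951,.309]);ey=np.array([-.309,.951])
W=lambda x,y,z: np.r_[c+x*ex+y*ey,z]
for y in(60,20,-20): print(proj(f,[W(25*np.sin(a),y,59+25*np.cos(a)) for a in(-.785,-.2,0,.2,.785)]).round(1).tolist())
u,v=proj(f,W(0,20,84))[0].round().astype(int)
v0=max(v-55,0);u0=max(u-110,0);img=cv2.resize(p[v0:v0+110,u0:u0+150,::-1],None,fx=5,fy=5,interpolation=2)
for k in range(v0//10*10+10,v0+110,10):
    cv2.line(img,(0,(k-v0)*5),(14,(k-v0)*5),(0,0,255),1); cv2.putText(img,str(k),(16,(k-v0)*5+4),0,.4,(0,0,255),1)
cv2.imwrite("pics/w2c.png",img); print(u0,v0,r.sense()["eef_pos"])
E
```

```text
[[203.3, 217.2], [198.6, 202.0], [197.7, 195.2], [197.3, 188.0], [198.7, 168.8]]
[[257.3, 217.2], [254.9, 201.9], [254.5, 195.1], [254.2, 188.0], [254.9, 168.7]]
[[311.3, 217.1], [311.2, 201.9], [311.2, 195.1], [311.2, 187.9], [311.2, 168.7]]
144 140 [508.69553855  -5.88035302 173.09629324]
```

View pics/w2c.png

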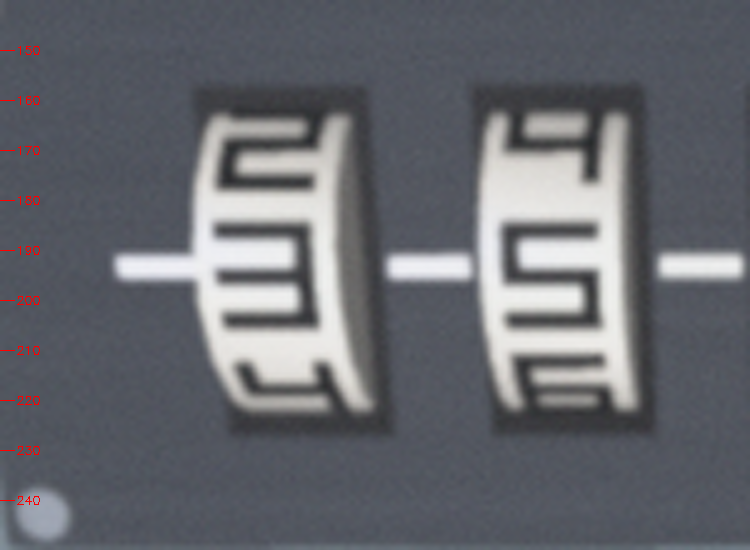

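The left 3 spans v 184–206, the same as the middle 5, so it is on the code. The right wheel was outside the crop, so I'll look at it from the same frame.

```bash
python3 - <<'E'
from h import *
f=np.load("w2.npz"); p=f["pixels"]
c=np.array([533.7,24.4]);ex=np.array([.951,.309]);ey=np.array([-.309,.951])
print([proj(f,np.r_[c+y*ey,z]).round(1).tolist() for y,z in((-76,107),(-82,107),(-102,87))])
img=cv2.resize(p[140:250,230:385,::-1],None,fx=5,fy=5,interpolation=2); cv2.imwrite("pics/w2d.png",img)
E
```

```text
[[[398.6, 200.9]], [[408.0, 200.9]], [[428.8, 195.7]]]
```

View pics/w2d.png

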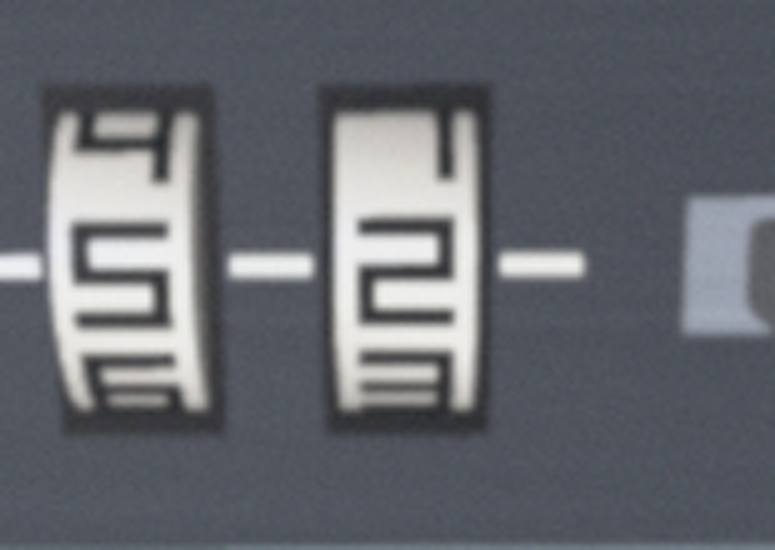

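The right 2 also lines up with the middle 5, so all three wheels are on the code. The bolt is next.

Request:
play_rows(
  rows=[
    {"dp":[0.28,0.7,0],"turn":[0,0,0],"fingers":1},
    {"dp":[0.28,0.7,0],"turn":[0,0,0],"fingers":1},
    {"dp":[0.27,0.7,0],"turn":[0,0,0],"fingers":1},
    {"dp":[0,0,0],"turn":[0,0,0],"fingers":1},
    {"dp":[0,0,0],"turn":[0,0,0],"fingers":1},
  ],
)

```text
clock: 11.78
eef_pos: [565.2, -76.2, 169.6]
tcp_rot: [-3.141, 0.002, 0.313]
contact_force: [-0.4, -0.6, -0.2]
opening: -0.0
grasp_force: 0.0
```

Request:
play_rows(
  rows=[
    {"dp":[0,0,0.6],"turn":[0,0,0],"fingers":1},
    {"dp":[0,0,0.6],"turn":[0,0,0],"fingers":1},
    {"dp":[0,0,0.4],"turn":[0,0,0],"fingers":1},
    {"dp":[0,0,0],"turn":[0,0,0],"fingers":1},
    {"dp":[0,0,0],"turn":[0,0,0],"fingers":1},
  ],
)

```text
clock: 12.2
eef_pos: [563.5, -74.5, 106.2]
tcp_rot: [-3.14, 0.003, 0.315]
contact_force: [0.0, 0.6, 0.8]
opening: 0.001
grasp_force: 0.0
```

Request:
play_rows(
  rows=[
    {"dp":[0.05,0,0.15],"turn":[0,0,0],"fingers":1},
    {"dp":[0,0,0.12],"turn":[0,0,0],"fingers":1},
    {"dp":[0,0,0],"turn":[0,0,0],"fingers":1},
    {"dp":[0,0,0],"turn":[0,0,0],"fingers":1},
  ],
)

```text
clock: 12.53
eef_pos: [567.1, -74.7, 96.8]
tcp_rot: [3.141, -0.0, 0.315]
contact_force: [0.2, -0.3, 0.4]
opening: 0.002
grasp_force: 0.0
```

Request:
play_rows(
  rows=[
    {"dp":[0,-0.05,0],"turn":[0,0,0],"fingers":1},
    {"dp":[0,-0.05,0],"turn":[0,0,0],"fingers":1},
    {"dp":[0,-0.05,0],"turn":[0,0,0],"fingers":1},
    {"dp":[0,0,0],"turn":[0,0,0],"fingers":1},
  ],
)

```text
clock: 12.87
eef_pos: [565.0, -68.7, 96.8]
tcp_rot: [-3.142, -0.0, 0.315]
contact_force: [0.3, -0.8, -0.3]
opening: 0.002
grasp_force: 0.0
```

Request:
play_rows(
  rows=[
    {"dp":[0,-0.04,0.02],"turn":[0,0,0],"fingers":1},
    {"dp":[0,-0.04,0.02],"turn":[0,0,0],"fingers":1},
    {"dp":[0,-0.04,0],"turn":[0,0,0],"fingers":1},
    {"dp":[0,0,0],"turn":[0,0,0],"fingers":1},
  ],
)

```text
clock: 13.2
eef_pos: [563.7, -64.5, 95.0]
tcp_rot: [3.141, -0.0, 0.315]
contact_force: [0.3, -0.3, -0.2]
opening: -0.0
grasp_force: 0.5
```

Request:
play_rows(
  rows=[
    {"dp":[0,-0.04,0],"turn":[0,0,0],"fingers":1},
    {"dp":[0,-0.03,0],"turn":[0,0,0],"fingers":1},
    {"dp":[0,-0.03,0],"turn":[0,0,0],"fingers":1},
  ],
)

```text
clock: 13.45
eef_pos: [562.4, -60.7, 95.0]
tcp_rot: [3.141, -0.0, 0.314]
contact_force: [1.4, -2.4, 0.1]
opening: -0.001
grasp_force: 1.0
```

Request:
play_rows(
  rows=[
    {"dp":[0,-0.05,0],"turn":[0,0,0],"fingers":1},
    {"dp":[0,-0.05,0],"turn":[0,0,0],"fingers":1},
    {"dp":[0,0,0],"turn":[0,0,0],"fingers":1},
  ],
)

```text
clock: 13.7
eef_pos: [561.0, -56.5, 95.0]
tcp_rot: [-3.141, -0.0, 0.315]
contact_force: [0.5, -1.2, 0.7]
opening: 0.0
grasp_force: 0.4
```

Request:
play_rows(
  rows=[
    {"dp":[0,-0.03,0],"turn":[0,0,0],"fingers":1},
    {"dp":[0,-0.03,0],"turn":[0,0,0],"fingers":1},
    {"dp":[0,0,0],"turn":[0,0,0],"fingers":1},
  ],
)

```text
clock: 13.95
eef_pos: [560.4, -54.5, 95.0]
tcp_rot: [-3.142, -0.0, 0.315]
contact_force: [-0.0, -1.5, -0.2]
opening: -0.003
grasp_force: 0.6
```

Request:
play_rows(
  rows=[
    {"dp":[0,-0.05,0],"turn":[0,0,0],"fingers":1},
    {"dp":[0,-0.05,0],"turn":[0,0,0],"fingers":1},
    {"dp":[0,-0.05,0],"turn":[0,0,0],"fingers":1},
    {"dp":[0,-0.05,0],"turn":[0,0,0],"fingers":1},
    {"dp":[0,0,0],"turn":[0,0,0],"fingers":1},
  ],
)

```text
clock: 14.37
eef_pos: [557.8, -46.6, 95.0]
tcp_rot: [-3.141, 0.0, 0.315]
contact_force: [-0.1, -1.2, -0.8]
opening: -0.005
grasp_force: 0.3
```

Request:
play_rows(
  rows=[
    {"dp":[0,-0.03,0],"turn":[0,0,0],"fingers":1},
    {"dp":[0,0,0],"turn":[0,0,0],"fingers":1},
    {"dp":[0,0,0],"turn":[0,0,0],"fingers":1},
  ],
)

```text
clock: 14.62
eef_pos: [557.4, -45.7, 94.9]
tcp_rot: [-3.141, 0.0, 0.315]
contact_force: [1.1, 0.3, -0.2]
opening: 0.001
grasp_force: 0.3
```

Request:
play_rows(
  rows=[
    {"dp":[0,-0.02,0],"turn":[0,0,0],"fingers":1},
    {"dp":[0,0,0],"turn":[0,0,0],"fingers":1},
    {"dp":[0,0,0],"turn":[0,0,0],"fingers":1},
  ],
)

```text
clock: 14.87
eef_pos: [557.3, -45.2, 95.0]
tcp_rot: [3.142, 0.0, 0.315]
contact_force: [1.5, -1.7, 0.0]
opening: -0.004
grasp_force: 0.9
```

Request:
play_rows(
  rows=[
    {"dp":[0,-0.015,0],"turn":[0,0,0],"fingers":1},
    {"dp":[0,0,0],"turn":[0,0,0],"fingers":1},
    {"dp":[0,0,0],"turn":[0,0,0],"fingers":1},
  ],
)

```text
clock: 15.12
eef_pos: [557.3, -45.0, 95.0]
tcp_rot: [3.141, -0.0, 0.315]
contact_force: [0.7, -4.1, -0.4]
opening: 0.001
grasp_force: 2.5
```

Request:
play_rows(
  rows=[
    {"dp":[0,-0.01,0],"turn":[0,0,0],"fingers":1},
    {"dp":[0,0,0],"turn":[0,0,0],"fingers":1},
    {"dp":[0,0,0],"turn":[0,0,0],"fingers":1},
  ],
)

```text
clock: 15.37
eef_pos: [557.3, -44.9, 95.0]
tcp_rot: [3.14, -0.0, 0.315]
contact_force: [1.2, -6.4, 0.2]
opening: 0.0
grasp_force: 3.5
```

The force now rises with no further travel, so the bolt is at its stop. I'll back off, lift and check.

Request:
play_rows(
  rows=[
    {"dp":[0,0.1,0],"turn":[0,0,0],"fingers":1},
    {"dp":[0,0.1,0],"turn":[0,0,0],"fingers":1},
    {"dp":[0,0,-0.5],"turn":[0,0,0],"fingers":1},
    {"dp":[0,0,-0.8],"turn":[0,0,0],"fingers":1},
    {"dp":[-0.4,-0.3,-0.8],"turn":[0,0,0],"fingers":1},
  ],
)

```text
clock: 15.78
eef_pos: [542.2, -45.8, 179.4]
tcp_rot: [-3.141, -0.0, 0.314]
contact_force: [1.0, 0.1, 1.4]
opening: 0.003
grasp_force: 0.0
```

Request:
play_rows(
  rows=[
    {"dp":[-0.6,-0.6,-0.4],"turn":[0,0,0],"fingers":1},
    {"dp":[-0.4,-0.6,0],"turn":[0,0,0],"fingers":1},
    {"dp":[0,0,0],"turn":[0,0,0],"fingers":1},
    {"dp":[0,0,0],"turn":[0,0,0],"fingers":1},
    {"dp":[0,0,0],"turn":[0,0,0],"fingers":1},
  ],
)

```text
clock: 16.2
eef_pos: [488.2, -12.1, 195.1]
tcp_rot: [3.142, -0.001, 0.315]
contact_force: [-0.0, 0.0, -0.1]
opening: -0.002
grasp_force: 0.0
```

```bash
python3 - <<'E'
from h import *
from rig import r
f=r.grab_frame("wrist"); cv2.imwrite("pics/w3.png",f["pixels"][:,:,::-1])
c=np.array([533.7,24.4]);ey=np.array([-.309,.951])
for y,z in((60,84),(20,84),(-20,84),(-76,107),(-54,107)): print(proj(f,np.r_[c+y*ey,z]).round(1))
E
```

```text
[[204.9 161. ]]
[[258.7 161. ]]
[[312.4 161. ]]
[[395.  163.5]]
[[362.5 163.5]]
```

View pics/w3.png

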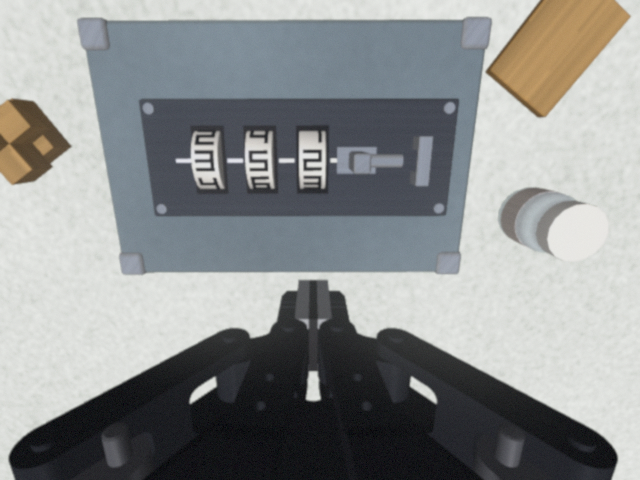

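The wheels at (207,160), (259,160) and (312,160) read 3-5-2. The tab top at about (362,161) is where a fully open bolt should appear (predicted 362.5), with the rod clear of the keeper, and nothing around the case has moved.

```bash
python3 -c "from rig import r; print(r.sign_off())"
```

```text
the job is handed in; nothing more can be done
None
```

The job is handed in: the final picture showed the wheels on 3-5-2, the bolt fully open against its stop and the things around the case where they were; the highest lock force I read was about 8 N, and the clock read about 16 s, though the hand-in returned no verdict.

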